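# Open the rinsed sauce funnel over its drip tub

### The job

The sauce funnel on the wire stand has just been rinsed and has to drain. Slide the small open plastic tub in between the legs of the stand until it stands centred under the spout; then take the stopper rod by its wooden knob, draw it straight up about 4 cm through its guide so that the spout is open, and finish holding it there, drawn only partway. Do not open the spout before the tub is under it, do not drag, tip or lift the stand, and leave the glass, the closed tub of scouring paste and the tall food tin alone.

Things in the scene. Friction and masses are not known exactly. Their poses are not given: they have to be found in the camera images.
- funnel_stand: steel sauce funnel fixed in a loose wire stand, 1.1 kg together. Origin on the worktop straight under the spout, z up, x from the open front to the back: the tub goes in along +x. Four wire legs lean from x +-46, y +-78 mm on the base inward to a wire ring of 115 mm outer diameter, 167 mm up. The base, funnel and guide are described at their own points
- entry (a point): middle of the base's open front, on the worktop, 85 mm in front (-x) of the stand's origin. The base is a U of 6 mm wire on the worktop: side runners at y +-78 mm (150 mm clear between them) from x -89 mm to a crossbar at the back, x +78 mm; nothing across the front
- spout (a point): mouth of the spout on the stand's z axis, 85 mm above the worktop. Spout 23 mm wide, bore 14 mm, from 85 to 115 mm up; above it the cone widens to 120 mm at 182 mm up; rim at 206 mm, with a wire ear at its back to x +89 mm
- sleeve_top (a point): top of the guide sleeve on the stand's z axis, 226 mm above the worktop. The sleeve is 24 mm wide with a 14 mm bore and reaches down to 192 mm; a flat bridge across the funnel's mouth along y (16 mm wide, to y +-69 mm, top at 209 mm) carries it
- stopper_rod: loose steel rod, 12 mm thick (1 mm play all round), 0.12 to 0.21 kg, upright through the sleeve into the spout. Origin at its lower end, z up along it. Shut, a shoulder 28 mm up rests on the spout, the lowest 28 mm plug it, and the origin is at z 87 mm of the stand. It slides freely, drops back when let go, and hits the sleeve after 69 mm of lift
- grip (a point): middle of the round upright wooden knob (22 mm thick, 45 mm high) on top of the rod, 170 mm above the rod's lower end; when shut 257 mm above the worktop and the knob's underside 9 mm above the sleeve
- drip_tub: small open round tub of printed plastic, 97 mm across the rim, 78 mm across the foot, 52 mm high, 50 to 100 g, loose; slides when pushed low on its side. Origin at the centre of its underside, z up. Stands in front of the stand's open side
- tumbler: clear drinking glass, 77 mm across, 94 mm high, left of the work; leave alone. Origin at the centre of its underside
- scouring_tub: closed tub of scouring paste with a flat foil lid, 72 mm across, 71 mm high, left of the work and farther off; leave alone. Origin at the centre of its underside
- milk_tin: food tin with a paper label, 76 mm across, 110 mm high, right of the work; leave alone. Origin at the centre of its underside
There are look-alikes about, which are no part of the job. There is more than one size of the stopper_rod; the job needs the larger. Leave any green look-alike of the drip_tub alone.

How it is judged:
By the outcome, as a careful person would: the job done as asked, in the order asked, and still so for the second after the job is handed in, while the arm keeps its last pose, push and grip.
It also fails if it takes over 67 s, if anything falls off the work surface, if the arm or the gripper's body presses on something with over 40 N, if the wrist force passes 120 N, or if a joint passes its speed limit or range.

### The arm

A 6-joint arm with a two-finger parallel gripper is mounted at the origin on a cart in front of the work surface, level with it; the furniture and walls round the work are solid. World frame = base frame: x ahead of the robot, y to its left, z up, the work surface at z = 0. Lengths are in m, angles in rad, forces in N, time in s.
With the tool pointing down it reaches from about 0.35 to 0.725 m from the base axis. Payload 6 kg.
Tool frame: the origin (TCP) lies at the very end of the fingers, on their centre line; the grasp point (between the pads) lies 19 mm behind it (r.grip_depth is the distance from the TCP to the grasp point, in m); z points along the fingers, y is the line along which they close (so a half turn about z gives the same grasp; the last joint's range is limited). The gripper opens to 85 mm and grips with 20 to 120 N. Pads are 22 mm wide; open, the fingers measure 114 mm over their backs; the gripper's body (76 mm by 85 mm) begins 54 mm behind the grasp point. The pads swing forward as they close: fully open they stand 13 mm farther back than shut.
Start: joints at [1.642, 0.04, 0.085, 0, -1.615, -0.334], TCP at [0.156, 0.579, 0.207] pointing down, gripper open.
Joint ranges: [-2.56, 2.56], [-1.29, 2.01], [-1.08, 1.49], [-3.29, 1.98], [-2.81, -0.18], [-2.99, 2.99]. Speed limits (rad/s): [2.57, 2.57, 3.01, 3.14, 3.14, 3.14].

### API

Orientations are given as a unit quaternion [x, y, z, w].
In Python, from cell import sense, cams, job, r gives the robot as it stands.
- The arm moves only by the tool carry_out, never from a script. Its arguments are lists of equal length, an entry for each row: "angular": the turn, a rotation vector about the world's x, y, z in rad, a list of three; "xyz": the shift along the world's x, y, z in m, a list of three; "grip": the closure, from 0 (fully open) to 1 (shut). In form: {"angular": [[rx, ry, rz], ...], "xyz": [[tx, ty, tz], ...], "grip": [grip, ...]}. A call has 1 to 5 rows; each row is the pose to reach, as a shift and turn from the pose commanded when the call began; what a row does not reach only later rows make up. A row lasts 1/12 s, in which the tool goes at most 41.7 mm and 7.16 degrees, less where a joint would pass 70% of its speed; a pose out of reach is approached as far as the arm can. A call with a gripper value outside its range is refused whole. The fingers move at their own pace and stop on an object; "newtons" is the grip in N (left out, the last holds). Time passes only in rows, so rows that repeat a pose let the fingers close. It gives the time, the measured TCP pose, the force, the opening and the grip force at its end, in the units of the state.
- sense(): the state, without advancing time (a new reading comes with each control period).
- cams.camera(name): name is "scene" or "top"; returns the picture (384x512x3 uint8, red, green, blue); there is no depth.
- cams.calibration(name): a dict with "vfov" (degrees; the focal length in pixels is half the picture's height over the tangent of half this angle, whatever the lens; pixels are square), "cx", "cy" (the principal point, pixels), "T" (4x4, takes a point from camera to world coordinates). Camera axes: x right, y down, z forward; pixel columns grow to the right and rows downward; lengths in m; the calibration is good to about 2 mm. A picture is of the moment at which its call begins. calibration takes no time and is no camera call.
- job.job_done(): hands the job in; it is judged then, once.
Trained networks look in the newest picture that a camera, given by its name, has taken for a name from the list of things; names that differ only in an ending like _2 or _b are one class to them, and where a whole thing is asked for, a point or a joint stands for the part that bears it (a point fixed in the world has none). Each returns a list of dicts, best first, with "conf" (0 to 1); they miss things now and then, are a little off and sometimes report something else, mostly with a low value. They report only what shows in the picture. A call takes as long as a camera call. They do not tell look-alikes from the thing itself.
- cams.silhouettes(camera, label): "pixels" (384x512 bool, what is visible of it).
- cams.landmark_of(camera, label): "at" ([x, y, z] in m, in world coordinates, good to about 4 mm: a listed point, or the origin of a listed thing).
The state is a dict: "t": time; "joints": joint angles; "dq": joint speeds; "tau": joint torques, N m; "ee_pos": TCP position; "tcp_rot": TCP orientation; "contact_force": force on the tool from outside, world axes, zero at the start; "moment": the same for the moment, N m; "gripper_width": finger opening in m; "grasp_force": force on a finger pad.
Only numpy, scipy, OpenCV 4.12 (cv2) and the standard library are available. Lean on these libraries where they do the work, as an engineer would, in place of code of your own. Each camera call takes 0.05 s, during which the arm holds its last target. There are 200 camera calls.

## Working session

There is one attempt and no reset: what is moved stays moved. The work goes in short steps, Python scripts to look and compute and a tool call to move; the robot and the scene stay as the last step left them, time stands still between calls to the robot, and variables do not carry over. Pictures are saved under pics/ and viewed, at most 10 in all, crops included, and the job is handed in when it is done.

Besides the shell and the picture viewer there is one more tool, called in YAML: its name, and indented under it one key for each argument. carry_out: Moves the arm, as the interface text tells. Its arguments: {"type":"object","properties":{"angular":{"type":"array","items":{"type":"array","items":{"type":"number"}}},"xyz":{"type":"array","items":{"type":"array","items":{"type":"number"}}},"grip":{"type":"array","items":{"type":"number"}},"newtons":{"type":"number"}},"required":["angular","xyz","grip"]}

```bash
mkdir -p pics; ls; python3 - <<'E'
from cell import sense,cams,job,r
import cv2,numpy as np
for c in("scene","top"):
    im=cams.camera(c); cv2.imwrite(f"pics/{c}0.png",im[:,:,::-1])
    k=cams.calibration(c);print(c,k["vfov"],k["cx"],k["cy"],np.round(k["T"],3).tolist())
    for l in("funnel_stand","entry","spout","sleeve_top","stopper_rod","grip","drip_tub","tumbler","scouring_tub","milk_tin"):
        print(l,[(np.round(d["at"],3).tolist(),round(d["conf"],2)) for d in cams.landmark_of(c,l)])
s=sense();print(s)
E
```

```text
pics
scene 44.23872906932317 257.4572031124387 193.0477900088753 [[0.835, -0.361, 0.415, 0.071], [-0.55, -0.539, 0.638, -0.864], [-0.007, -0.761, -0.649, 0.938], [0.0, 0.0, 0.0, 1.0]]
funnel_stand [([0.673, -0.109, -0.003], 0.6)]
entry []
spout [([0.671, -0.106, 0.087], 0.67)]
sleeve_top [([0.669, -0.11, 0.228], 0.82)]
stopper_rod [([0.612, -0.235, -0.006], 0.63)]
grip [([0.544, -0.077, 0.003], 0.73), ([0.605, -0.238, 0.123], 0.63), ([0.67, -0.111, 0.264], 0.47)]
drip_tub [([0.397, -0.177, -0.001], 0.84), ([0.542, -0.076, 0.001], 0.6)]
tumbler [([0.583, 0.141, -0.002], 0.94)]
scouring_tub [([0.713, 0.184, 0.002], 0.94)]
milk_tin [([0.609, -0.366, 0.0], 0.67)]
top 51.20845228011967 250.85427009467801 182.06380458602226 [[-0.018, -0.989, 0.144, 0.436], [-0.999, 0.013, -0.039, -0.076], [0.037, -0.145, -0.989, 1.123], [0.0, 0.0, 0.0, 1.0]]
funnel_stand [([0.673, -0.108, -0.002], 0.94)]
entry []
spout [([0.671, -0.107, 0.084], 0.64)]
sleeve_top [([0.669, -0.108, 0.225], 0.73)]
stopper_rod [([0.671, -0.11, 0.086], 0.59), ([0.67, -0.108, 0.001], 0.5), ([0.61, -0.234, -0.003], 0.39)]
grip [(
[... 274 characters left out ...]
'joints': array([ 1.64170982e+00,  4.02385491e-02,  8.48002292e-02, -4.56076273e-05,
       -1.61548630e+00, -3.33682421e-01]), 'dq': array([-7.08623019e-05,  7.87838746e-04, -1.25217648e-04,  2.06614343e-04,
       -1.85924465e-04,  7.41832804e-04]), 'tau': array([-4.76430091e-05, -3.67932272e+01,  3.47446167e+01,  6.93297386e+00,
       -8.45063259e-04, -7.15519718e-06]), 'ee_pos': array([0.15582264, 0.57938937, 0.20733053]), 'tcp_rot': array([ 9.91381600e-01, -1.31005792e-01, -9.42807469e-06,  6.74160580e-05]), 'contact_force': array([-0.35135321, -0.17311364,  0.14620845]), 'moment': array([-0.0472638 , -0.01985567,  0.0211463 ]), 'grasp_force': 0.0, 'gripper_width': 0.08510437242373074}
```

View pics/scene0.png

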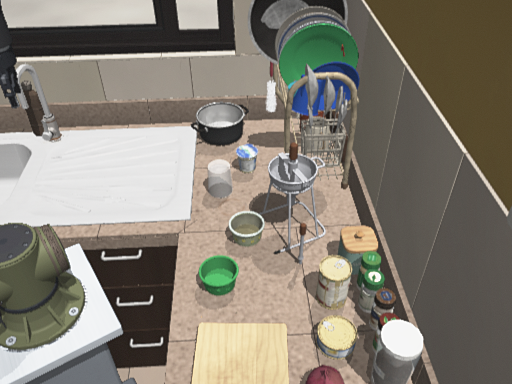

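View pics/top0.png

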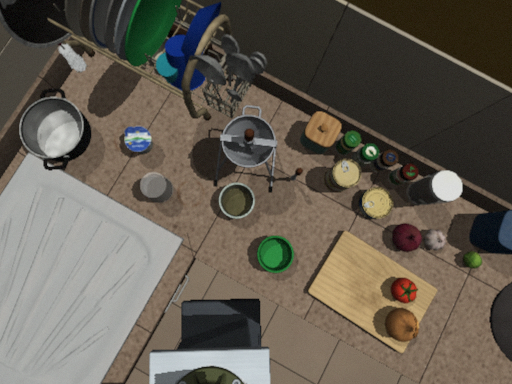

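The scene shows the funnel stand at about (293,205), with the grey-olive tub in front of it at (247,228). The green look-alike is at (218,273), and the small look-alike rod is beside the stand at (302,240). The top view agrees: knob (249,134), tub (237,201). Next I need the stand's yaw.

```bash
cat > h.py <<'E'
import numpy as np,cv2
from cell import cams
def proj(c,P):
    k=cams.calibration(c);f=192/np.tan(np.radians(k["vfov"]/2))
    q=(np.c_[P,np.ones(len(P))]@np.linalg.inv(k["T"]).T)[:,:3]
    return np.c_[k["cx"]+f*q[:,0]/q[:,2],k["cy"]+f*q[:,1]/q[:,2]]
def seg(a,b,n=60): return np.linspace(a,b,n)
def wire():
    S=[seg((-.089,s*.078,.003),(.078,s*.078,.003)) for s in(1,-1)]+[seg((.078,-.078,.003),(.078,.078,.003))]
    S+=[seg((i*.046,j*.078,.003),(i*.028,j*.047,.167)) for i in(1,-1) for j in(1,-1)]
    S+=[seg((0,-.069,.209),(0,.069,.209)),seg((.06,0,.206),(.089,0,.206))]
    return np.vstack(S)
def place(P,x,y,a):
    R=np.array([[np.cos(a),-np.sin(a),0],[np.sin(a),np.cos(a),0],[0,0,1]]);return P@R.T+[x,y,0]
E
python3 - <<'E'
from h import *
from scipy.optimize import minimize
W=wire();D={}
for c in("top","scene"):
    im=cams.camera(c);m=cams.silhouettes(c,"funnel_stand")
    print(c,[(d["conf"],d["pixels"].sum()) for d in m])
    D[c]=(im,cv2.distanceTransform((~m[0]["pixels"]).astype(np.uint8),cv2.DIST_L2,5))
def cost(p):
    t=0
    for c,(im,d) in D.items():
        q=proj(c,place(W,*p));t+=np.minimum(cv2.remap(d,q[:,0:1].astype(np.float32),q[:,1:2].astype(np.float32),1),8).mean()
    return t
best=min(((cost((.671,-.108,a)),a) for a in np.radians(np.arange(-90,90,3))))
print(best)
s=minimize(cost,(.671,-.108,best[1]),method="Nelder-Mead",options=dict(initial_simplex=[(.671,-.108,best[1]),(.676,-.108,best[1]),(.671,-.103,best[1]),(.671,-.108,best[1]+.1)]))
print(s.x,np.degrees(s.x[2]),s.fun)
out=[]
for c,(im,d) in D.items():
    u,v=proj(c,np.array([[.64,-.1,.1]]))[0].astype(int);z=4
    cr=cv2.resize(im[v-60:v+70,u-50:u+50,::-1],None,fx=z,fy=z,interpolation=cv2.INTER_CUBIC)
    for a,b in proj(c,place(W,*s.x)): cv2.circle(cr,(int((a-u+50.5)*z),int((b-v+60.5)*z)),1,(0,0,255),-1)
    out.append(cr)
cv2.imwrite("pics/fit.png",np.hstack(out))
x,y,a=s.x
for t in((.543,-.077),):
    d=np.array(t)-[x,y];print("tub in stand",d@[np.cos(a),np.sin(a)],d@[-np.sin(a),np.cos(a)])
E
```

```text
top [(0.89, np.int64(2377))]
scene [(0.59, np.int64(2254))]
(np.float32(0.8995112), np.float64(-0.15707963267948966))
[ 0.66821659 -0.10729475 -0.12320897] -7.059353775833866 0.764952540397644
tub in stand -0.12799051553368107 0.01467629267050752
```

View pics/fit.png

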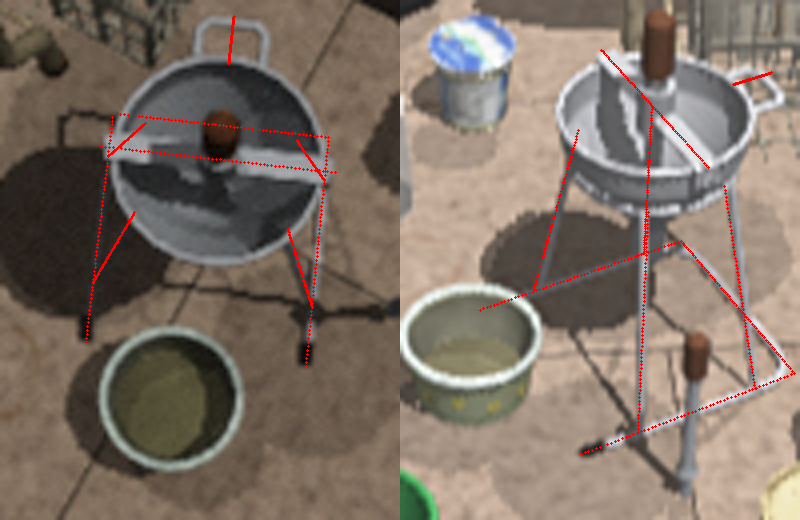

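The model fit (overlaid in red) lies on the stand's runners and bridge: yaw is about −7.5° and the origin is at (0.671, −0.108). The tub lies 13 mm left of the stand axis. I'll go behind the tub and push along heading −13.6° with a tilted, half-open gripper.

carry_out:
  angular:
    - [0,0,0]
    - [0,0,0]
    - [0,0,0]
    - [0,0,0]
    - [0,0,0]
  xyz:
    - [0.29,-0.634,0.02]
    - [0.29,-0.634,0.02]
    - [0.29,-0.634,0.02]
    - [0.29,-0.634,0.02]
    - [0.29,-0.634,0.02]
  grip: [0.4,0.4,0.4,0.4,0.4]

```text
t: 1.72
ee_pos: [0.2429, 0.3882, 0.2134]
tcp_rot: [0.991, -0.131, 0.0, -0.0]
contact_force: [0.2, 0.3, 1.0]
gripper_width: 0.0512
grasp_force: 0.0
```

carry_out:
  angular:
    - [0,0,0]
    - [0,0,0]
    - [0,0,0]
    - [0,0,0]
    - [0,0,0]
  xyz:
    - [0.203,-0.443,0.01]
    - [0.203,-0.443,0.01]
    - [0.203,-0.443,0.01]
    - [0.203,-0.443,0.01]
    - [0.203,-0.443,0.01]
  grip: [0.4,0.4,0.4,0.4,0.4]

```text
t: 2.13
ee_pos: [0.3294, 0.1988, 0.2182]
tcp_rot: [0.991, -0.13, 0.0, -0.001]
contact_force: [0.6, 1.1, 0.2]
gripper_width: 0.0512
grasp_force: 0.0
```

carry_out:
  angular:
    - [0,0,0]
    - [0,0,0]
    - [0,0,0]
    - [0,0,0]
    - [0,0,0]
  xyz:
    - [0.116,-0.253,0.005]
    - [0.116,-0.253,0.005]
    - [0.116,-0.253,0.005]
    - [0.116,-0.253,0.005]
    - [0.116,-0.253,0.005]
  grip: [0.4,0.4,0.4,0.4,0.4]

```text
t: 2.55
ee_pos: [0.4164, 0.0092, 0.222]
tcp_rot: [0.991, -0.131, 0.001, -0.001]
contact_force: [1.2, 1.5, 0.0]
gripper_width: 0.0512
grasp_force: 0.0
```

carry_out:
  angular:
    - [-0.164,-0.68,0.0]
    - [-0.164,-0.68,0.0]
    - [-0.164,-0.68,0.0]
    - [-0.164,-0.68,0.0]
    - [-0.164,-0.68,0.0]
  xyz:
    - [0.034,-0.065,-0.04]
    - [0.034,-0.065,-0.04]
    - [0.034,-0.065,-0.04]
    - [0.034,-0.065,-0.04]
    - [0.034,-0.065,-0.04]
  grip: [0.4,0.4,0.4,0.4,0.4]

```text
t: 2.97
ee_pos: [0.4499, -0.0558, 0.182]
tcp_rot: [0.948, -0.127, 0.29, 0.032]
contact_force: [-1.1, -1.1, 1.6]
gripper_width: 0.0514
grasp_force: 0.0
```

carry_out:
  angular:
    - [0,0,0.02]
    - [0,0,0.02]
  xyz:
    - [0,0,-0.03]
    - [0,0,-0.03]
  grip: [0.4,0.4]

```text
t: 3.13
ee_pos: [0.4482, -0.0534, 0.1462]
tcp_rot: [0.951, -0.114, 0.286, 0.028]
contact_force: [0.2, -1.1, -0.9]
gripper_width: 0.0511
grasp_force: 0.0
```

```bash
python3 - <<'E'
from cell import *
import numpy as np
from scipy.spatial.transform import Rotation as R
s=sense();print(s["t"],s["ee_pos"],s["joints"],R.from_quat(s["tcp_rot"]).as_matrix().round(3))
E
```

```text
3.1333 [ 0.44819301 -0.05342832  0.14620845] [ 0.7360013  -1.1454754  -1.0622393   0.4818818  -1.31849009  0.55391408] [[ 0.81  -0.233  0.539]
 [-0.201 -0.972 -0.118]
 [ 0.551 -0.013 -0.834]]
```

carry_out:
  angular:
    - [0,0,0]
    - [0,0,0]
    - [0,0,0]
    - [0,0,0]
    - [0,0,0]
  xyz:
    - [0,0,-0.02]
    - [0,0,-0.04]
    - [0,0,-0.06]
    - [0,0,-0.07]
    - [0,0,-0.07]
  grip: [0.4,0.4,0.4,0.4,0.4]

```text
t: 3.55
ee_pos: [0.4684, -0.059, 0.0985]
tcp_rot: [0.955, -0.117, 0.271, 0.027]
contact_force: [-0.0, -0.5, -0.8]
gripper_width: 0.0511
grasp_force: 0.0
```

```bash
python3 - <<'E'
from cell import *
import numpy as np
from scipy.spatial.transform import Rotation as R
s=sense();print(s["t"],s["ee_pos"],s["joints"],R.from_quat(s["tcp_rot"]).as_matrix().round(3))
E
```

```text
3.55 [ 0.46838267 -0.05903142  0.09846373] [ 0.63009329 -1.01573883 -1.0789748   0.44469573 -1.16135154  0.58898304] [[ 0.826 -0.239  0.511]
 [-0.209 -0.971 -0.116]
 [ 0.524 -0.012 -0.852]]
```

carry_out:
  angular:
    - [0.03,0.1,0]
    - [0.045,0.19,0]
    - [0.045,0.19,0]
    - [0.045,0.19,0]
    - [0.045,0.19,0]
  xyz:
    - [-0.002,0,0]
    - [-0.004,0.001,-0.02]
    - [-0.004,0.001,-0.045]
    - [-0.004,0.001,-0.065]
    - [-0.004,0.001,-0.07]
  grip: [0.4,0.4,0.4,0.4,0.4]

```text
t: 3.97
ee_pos: [0.4632, -0.0577, 0.0265]
tcp_rot: [0.977, -0.12, 0.176, 0.017]
contact_force: [-0.9, -0.0, 0.5]
gripper_width: 0.051
grasp_force: 0.0
```

```bash
cat > st.py <<'E'
from cell import *
import numpy as np
from scipy.spatial.transform import Rotation as R
s=sense();m=R.from_quat(s["tcp_rot"]).as_matrix();z=m[:,2]
print(s["t"],s["ee_pos"].round(4),s["joints"].round(3),"tilt",np.degrees(np.arccos(-z[2])).round(1),"head",np.degrees(np.arctan2(z[1],z[0])).round(1),"y",m[:,1].round(3),s["contact_force"].round(1))
p=np.array([.671,-.108]);a=np.radians(-7.5);d=s["ee_pos"][:2]-p
print("stand frame",(d@[np.cos(a),np.sin(a)]).round(4),(d@[-np.sin(a),np.cos(a)]).round(4))
E
python3 st.py
```

```text
3.9667 [ 0.4632 -0.0577  0.0265] [ 0.506 -0.733 -0.965  0.263 -1.083  0.727] tilt 20.3 head -12.4 y [-0.24  -0.971 -0.009] [-0.9 -0.   0.5]
stand frame -0.2125 0.0227
```

carry_out:
  angular:
    - [0,0,0]
    - [0,0,0]
    - [0,0,0]
    - [0,0,0]
    - [0,0,0]
  xyz:
    - [0,0,-0.01]
    - [0.008,-0.002,-0.01]
    - [0.016,-0.004,-0.01]
    - [0.024,-0.006,-0.01]
    - [0.032,-0.0077,-0.01]
  grip: [0.4,0.4,0.4,0.4,0.4]

```text
t: 4.38
ee_pos: [0.498, -0.0642, 0.0217]
tcp_rot: [0.976, -0.119, 0.18, 0.015]
contact_force: [-0.4, 1.2, 0.1]
gripper_width: 0.0517
grasp_force: 0.0
```

carry_out:
  angular:
    - [0,-0.04,0]
    - [-0.01,-0.08,0]
    - [-0.02,-0.12,0]
    - [-0.03,-0.16,0]
    - [-0.04,-0.2,0]
  xyz:
    - [0.008,-0.002,0.001]
    - [0.016,-0.004,0.002]
    - [0.024,-0.006,0.003]
    - [0.032,-0.0077,0.003]
    - [0.04,-0.0097,0.003]
  grip: [0.4,0.4,0.4,0.4,0.4]

```text
t: 4.8
ee_pos: [0.5383, -0.0735, 0.0258]
tcp_rot: [0.953, -0.116, 0.28, 0.022]
contact_force: [-1.7, 0.6, 3.2]
gripper_width: 0.0511
grasp_force: 2.2
```

```bash
cat > tub.py <<'E'
from h import *
for c in("top","scene"):
    cams.camera(c);print(c,[(np.round(d["at"],3).tolist(),round(d["conf"],2)) for d in cams.landmark_of(c,"drip_tub")],[np.round(d["at"],3).tolist() for d in cams.landmark_of(c,"sleeve_top")[:1]],[np.round(d["at"],3).tolist() for d in cams.landmark_of(c,"funnel_stand")[:1]])
E
python3 st.py; python3 tub.py
```

```text
4.8 [ 0.5383 -0.0735  0.0258] [ 0.432 -0.665 -1.066  0.485 -0.753  0.609] tilt 32.7 head -11.5 y [-0.234 -0.972 -0.023] [-1.7  0.6  3.2]
stand frame -0.1361 0.0169
top [([0.565, -0.081, -0.0], 0.7), ([0.401, -0.175, 0.0], 0.6)] [[0.67, -0.107, 0.226]] [[0.674, -0.109, 0.003]]
scene [([0.559, -0.08, -0.003], 0.91), ([0.399, -0.177, -0.002], 0.91)] [[0.67, -0.111, 0.226]] [[0.67, -0.111, -0.002]]
```

```bash
python3 - <<'E'
from h import *
o=[]
for c in("top","scene"):
    im=cams.camera(c);u,v=proj(c,np.array([[.58,-.08,.05]]))[0].astype(int)
    o.append(cv2.resize(im[v-65:v+65,u-50:u+50,::-1],None,fx=4,fy=4,interpolation=cv2.INTER_CUBIC))
cv2.imwrite("pics/p1.png",np.hstack(o))
E
```

```text
(no output)
```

View pics/p1.png

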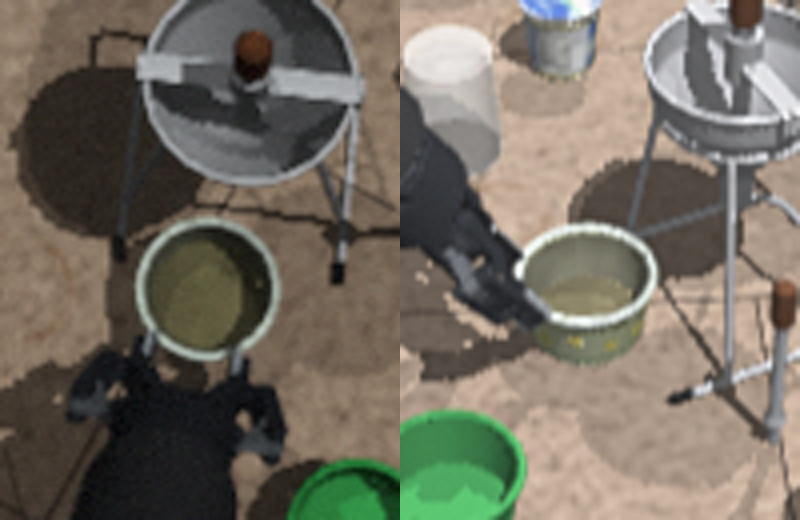

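The tub is upright and cradled by both fingertips below its rim, at top-crop (205,290), and it is heading between the runners. I'll keep pushing and add tilt.

carry_out:
  angular:
    - [0,-0.03,0]
    - [-0.01,-0.06,0]
    - [-0.015,-0.09,0]
    - [-0.02,-0.11,0]
    - [-0.025,-0.13,0]
  xyz:
    - [0.01,-0.0025,-0.003]
    - [0.02,-0.005,-0.005]
    - [0.03,-0.0075,-0.005]
    - [0.04,-0.01,-0.005]
    - [0.05,-0.0123,-0.005]
  grip: [0.4,0.4,0.4,0.4,0.4]

```text
t: 5.72
ee_pos: [0.5973, -0.0886, 0.0269]
tcp_rot: [0.935, -0.114, 0.335, 0.025]
contact_force: [-6.3, -0.2, 9.9]
gripper_width: 0.0509
grasp_force: 5.4
```

```bash
python3 st.py; python3 tub.py
```

```text
5.7167 [ 0.5973 -0.0886  0.0269] [ 0.3   -0.511 -1.079  0.705 -0.482  0.482] tilt 39.3 head -11.1 y [-0.229 -0.973 -0.03 ] [-6.3 -0.2  9.9]
stand frame -0.0756 0.0096
top [([0.399, -0.177, 0.002], 0.98), ([0.621, -0.094, -0.003], 0.62)] [[0.67, -0.105, 0.223]] [[0.672, -0.107, -0.0]]
scene [([0.621, -0.096, -0.002], 0.66), ([0.4, -0.176, -0.003], 0.62), ([0.582, 0.138, 0.001], 0.3)] [[0.668, -0.108, 0.228]] [[0.673, -0.107, -0.005]]
```

carry_out:
  angular:
    - [0,0,0]
    - [0,0,0]
    - [0,0,0]
  xyz:
    - [0,0,0.003]
    - [0,0,0.005]
    - [0,0,0.005]
  grip: [0.4,0.4,0.4]

```text
t: 6.37
ee_pos: [0.5953, -0.089, 0.0292]
tcp_rot: [0.936, -0.114, 0.333, 0.025]
contact_force: [0.1, 0.5, 0.7]
gripper_width: 0.0515
grasp_force: 0.0
```

```bash
python3 st.py; python3 - <<'E'
from h import *
o=[]
for c in("top","scene"):
    im=cams.camera(c);u,v=proj(c,np.array([[.62,-.09,.04]]))[0].astype(int)
    o.append(cv2.resize(im[v-45:v+45,u-40:u+40,::-1],None,fx=5,fy=5,interpolation=cv2.INTER_CUBIC))
cv2.imwrite("pics/p2.png",np.hstack(o))
E
```

```text
6.3667 [ 0.5953 -0.089   0.0292] [ 0.307 -0.519 -1.073  0.686 -0.499  0.497] tilt 39.0 head -11.2 y [-0.23  -0.973 -0.029] [0.1 0.5 0.7]
stand frame -0.0775 0.009
```

View pics/p2.png

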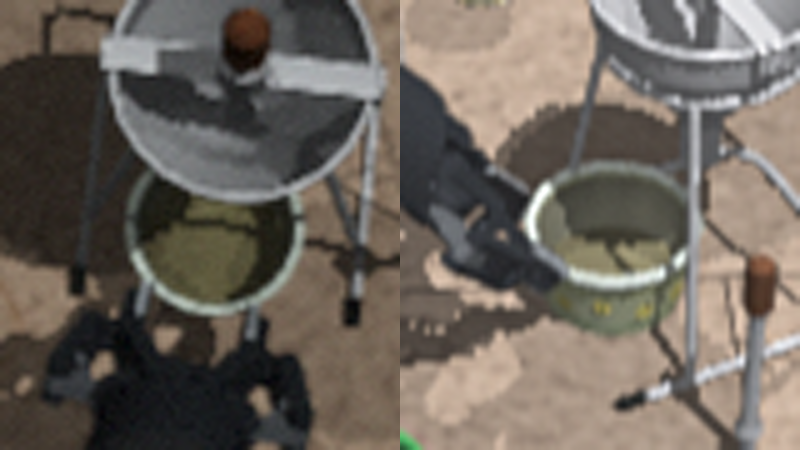

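The tub is upright, both fingertips are outside the wall, and there is no contact with the legs. The axial force came from pressing downward, and it is now gone. I'll push the rest of the way with z held level.

carry_out:
  angular:
    - [0,0,0]
    - [0,0,0]
    - [0,0,0]
    - [0,0,0]
    - [0,0,0]
  xyz:
    - [0.01,-0.0025,0.001]
    - [0.02,-0.005,0.001]
    - [0.03,-0.0075,0.001]
    - [0.04,-0.01,0.001]
    - [0.04,-0.01,0.001]
  grip: [0.4,0.4,0.4,0.4,0.4]

```text
t: 6.88
ee_pos: [0.636, -0.0993, 0.0297]
tcp_rot: [0.936, -0.114, 0.333, 0.025]
contact_force: [0.2, -0.4, 0.4]
gripper_width: 0.0511
grasp_force: 0.0
```

```bash
python3 st.py; python3 tub.py
```

```text
6.8833 [ 0.636  -0.0993  0.0297] [ 0.242 -0.366 -0.973  0.706 -0.424  0.515] tilt 39.0 head -11.3 y [-0.23  -0.973 -0.029] [ 0.2 -0.4  0.4]
stand frame -0.0358 0.0041
top [([0.663, -0.104, 0.002], 0.81), ([0.397, -0.178, 0.002], 0.74)] [[0.67, -0.11, 0.226]] [[0.673, -0.108, 0.002]]
scene [([0.655, -0.106, -0.001], 0.75), ([0.67, -0.109, 0.228], 0.68), ([0.4, -0.178, -0.002], 0.62)] [[0.669, -0.106, 0.088]] [[0.671, -0.108, -0.004]]
```

carry_out:
  angular:
    - [0,0,0]
    - [0,0,0]
    - [0,0,0]
  xyz:
    - [0.006,-0.0015,0]
    - [0.011,-0.003,0]
    - [0.011,-0.003,0]
  grip: [0.4,0.4,0.4]

```text
t: 7.53
ee_pos: [0.6473, -0.102, 0.0305]
tcp_rot: [0.935, -0.114, 0.334, 0.025]
contact_force: [-0.4, -1.4, -0.6]
gripper_width: 0.0512
grasp_force: 0.0
```

```bash
python3 st.py; python3 tub.py;python3 tub.py; python3 - <<'E'
from h import *
o=[]
for c in("top","scene"):
    im=cams.camera(c)[:,:,::-1].copy();u,v=proj(c,np.array([[.66,-.1,.1]]))[0].astype(int);z=5
    cr=cv2.resize(im[v-55:v+55,u-40:u+40],None,fx=z,fy=z,interpolation=cv2.INTER_CUBIC)
    t=np.linspace(0,6.283,80)
    for rr,h in((.0485,.052),):
        for a,b in proj(c,np.c_[.671+rr*np.cos(t),-.108+rr*np.sin(t),0*t+h]): cv2.circle(cr,(int((a-u+40.5)*z),int((b-v+55.5)*z)),1,(0,0,255),-1)
    o.append(cr)
cv2.imwrite("pics/p3.png",np.hstack(o))
E
```

```text
7.5333 [ 0.6473 -0.102   0.0305] [ 0.227 -0.33  -0.946  0.709 -0.408  0.521] tilt 39.1 head -11.2 y [-0.23  -0.973 -0.029] [-0.4 -1.4 -0.6]
stand frame -0.0243 0.0029
top [([0.401, -0.174, 0.001], 0.88), ([0.668, -0.108, 0.0], 0.64)] [[0.67, -0.105, 0.224]] [[0.673, -0.107, 0.003]]
scene [([0.668, -0.104, 0.001], 0.91), ([0.402, -0.178, 0.001], 0.7)] [[0.668, -0.108, 0.227]] [[0.672, -0.11, -0.002]]
top [([0.4, -0.181, 0.002], 0.95), ([0.669, -0.11, -0.0], 0.64)] [[0.67, -0.106, 0.224]] [[0.672, -0.109, 0.001]]
scene [([0.401, -0.176, -0.0], 0.75), ([0.664, -0.11, -0.001], 0.7)] [[0.666, -0.108, 0.228]] [[0.673, -0.108, -0.001]]
```

View pics/p3.png

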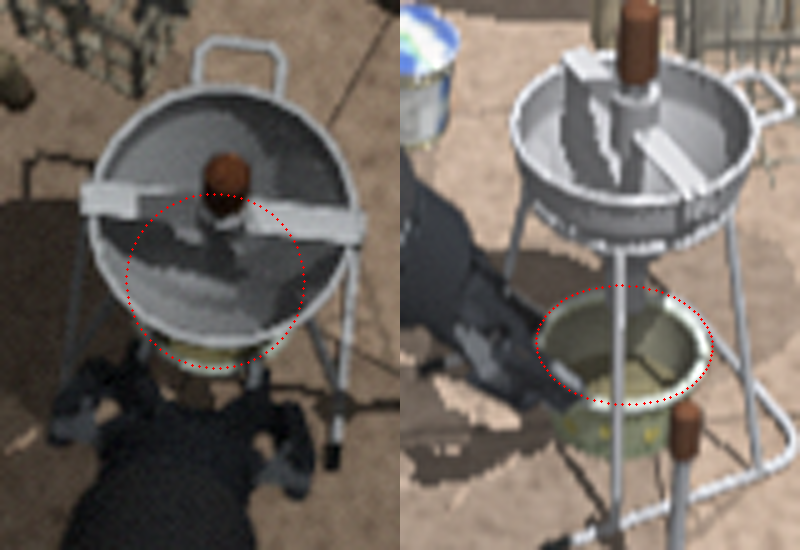

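Within about 3 mm, the tub's rim sits on the target circle under the spout, and the stand hasn't moved. I'll retreat straight back.

carry_out:
  angular:
    - [0,0,0]
    - [0,0,0]
    - [0.01,0.08,0]
    - [0.04,0.18,0]
    - [0.06,0.28,0]
  xyz:
    - [-0.015,0.0037,0]
    - [-0.045,0.011,0]
    - [-0.08,0.0195,0.002]
    - [-0.11,0.027,0.01]
    - [-0.14,0.034,0.03]
  grip: [0.4,0.4,0.4,0.4,0.2]

```text
t: 8.85
ee_pos: [0.502, -0.0663, 0.057]
tcp_rot: [0.974, -0.118, 0.191, 0.011]
contact_force: [2.6, -1.1, 1.0]
gripper_width: 0.0619
grasp_force: 0.0
```

carry_out:
  angular:
    - [0.02,0.1,0]
    - [0.045,0.2,0]
    - [0.07,0.3,0]
    - [0.09,0.39,0]
    - [0.09,0.39,0]
  xyz:
    - [-0.01,0.005,0.035]
    - [-0.01,0.005,0.075]
    - [-0.01,0.005,0.115]
    - [-0.01,0.005,0.155]
    - [-0.01,0.005,0.195]
  grip: [0,0,0,0,0]

```text
t: 9.27
ee_pos: [0.4974, -0.0627, 0.2472]
tcp_rot: [0.992, -0.123, -0.007, -0.008]
contact_force: [0.2, 0.5, -1.5]
gripper_width: 0.0856
grasp_force: 0.0
```

```bash
python3 st.py; python3 tub.py
```

```text
9.2667 [ 0.4974 -0.0627  0.2472] [ 0.261 -0.2   -0.062 -0.02  -1.717  1.059] tilt 1.2 head 125.7 y [-0.245 -0.969 -0.014] [ 0.2  0.5 -1.5]
stand frame -0.178 0.0223
top [([0.399, -0.18, 0.0], 0.77)] [[0.669, -0.108, 0.223]] [[0.672, -0.111, 0.004]]
scene [([0.664, -0.107, -0.001], 0.89), ([0.4, -0.178, 0.001], 0.75)] [[0.669, -0.109, 0.232]] [[0.669, -0.109, -0.006]]
```

carry_out:
  angular:
    - [-0.017,-0.012,0]
    - [-0.017,-0.012,0]
    - [-0.017,-0.012,0]
    - [-0.017,-0.012,0]
    - [-0.017,-0.012,0]
  xyz:
    - [0,0,0.035]
    - [0,0,0.07]
    - [0.04,-0.01,0.078]
    - [0.08,-0.02,0.078]
    - [0.115,-0.03,0.078]
  grip: [0,0,0,0,0]

```text
t: 10.08
ee_pos: [0.6128, -0.093, 0.3277]
tcp_rot: [0.992, -0.123, 0.007, -0.001]
contact_force: [0.3, 0.2, -0.4]
gripper_width: 0.0855
grasp_force: 0.0
```

carry_out:
  angular:
    - [0,0,0]
    - [0,0,0]
    - [0,0,0]
    - [0,0,0]
  xyz:
    - [0.02,-0.005,0]
    - [0.04,-0.01,0]
    - [0.058,-0.015,0]
    - [0.058,-0.015,0]
  grip: [0,0,0,0]

```text
t: 10.42
ee_pos: [0.671, -0.1083, 0.3225]
tcp_rot: [0.992, -0.123, 0.002, 0.0]
contact_force: [0.7, 0.2, -0.8]
gripper_width: 0.0852
grasp_force: 0.0
```

```bash
python3 st.py; python3 - <<'E'
from h import *
c="scene";cams.camera(c)
print([(np.round(d["at"],3).tolist(),round(d["conf"],2)) for d in cams.landmark_of(c,"grip")])
o=[]
for c in("top","scene"):
    im=cams.camera(c);u,v=proj(c,np.array([[.67,-.108,.25]]))[0].astype(int)
    o.append(cv2.resize(im[max(v-50,0):v+60,u-50:u+50,::-1],(400,440),interpolation=cv2.INTER_CUBIC))
cv2.imwrite("pics/p4.png",np.hstack(o))
E
```

```text
10.4167 [ 0.671  -0.1083  0.3225] [ 0.134  0.306  0.596  0.002 -1.856  1.19 ] tilt 0.3 head -10.5 y [-0.245 -0.97  -0.   ] [ 0.7  0.2 -0.8]
stand frame 0.0001 -0.0003
[([0.609, -0.235, 0.125], 0.7), ([0.673, -0.111, 0.265], 0.59), ([0.672, -0.105, 0.087], 0.31)]
```

View pics/p4.png

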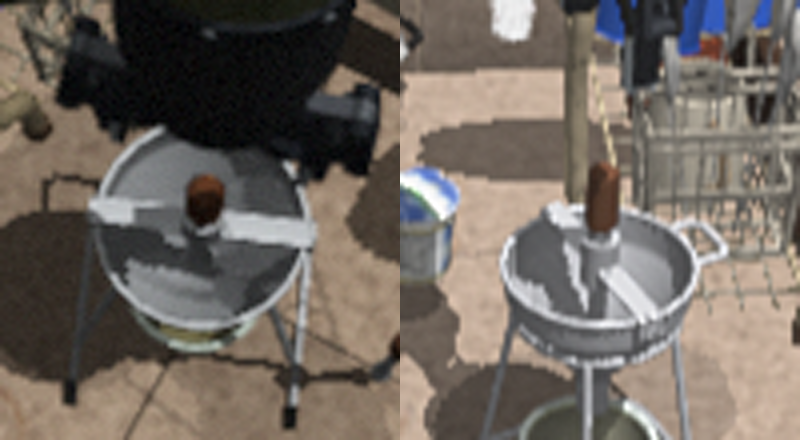

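The open fingers straddle the knob's axis (TCP 0.671, −0.108) with the knob upright and clear below. I'll descend and pre-close.

carry_out:
  angular:
    - [0,0,0]
    - [0,0,0]
    - [0,0,0]
    - [0,0,0]
    - [0,0,0]
  xyz:
    - [0,0,-0.02]
    - [0,0,-0.04]
    - [0,0,-0.06]
    - [0,0,-0.075]
    - [0,0,-0.08]
  grip: [0,0,0,0,0]

```text
t: 11.03
ee_pos: [0.6679, -0.1073, 0.2449]
tcp_rot: [0.992, -0.123, 0.004, -0.001]
contact_force: [-0.1, 0.8, -0.4]
gripper_width: 0.0853
grasp_force: 0.0
```

carry_out:
  angular:
    - [0,0,0]
    - [0,0,0]
    - [0,0,0]
    - [0,0,0]
    - [0,0,0]
  xyz:
    - [0,0,0]
    - [0,0,0]
    - [0,0,0]
    - [0,0,0]
    - [0,0,0]
  grip: [0.5,0.6,0.66,0.68,0.68]
  newtons: 20

```text
t: 11.45
ee_pos: [0.6697, -0.108, 0.248]
tcp_rot: [0.992, -0.123, 0.006, -0.0]
contact_force: [0.2, -0.3, 0.4]
gripper_width: 0.0278
grasp_force: 0.0
```

```bash
python3 st.py; python3 - <<'E'
from h import *
o=[]
for c in("top","scene"):
    im=cams.camera(c);u,v=proj(c,np.array([[.67,-.108,.25]]))[0].astype(int)
    o.append(cv2.resize(im[max(v-40,0):v+40,u-35:u+35,::-1],None,fx=5.5,fy=5.5,interpolation=cv2.INTER_CUBIC))
cv2.imwrite("pics/p5.png",np.hstack(o))
E
```

```text
11.45 [ 0.6697 -0.108   0.248 ] [ 0.135  0.249  0.388  0.002 -1.698  1.189] tilt 0.7 head -2.5 y [-0.244 -0.97  -0.003] [ 0.2 -0.3  0.4]
stand frame -0.0013 -0.0001
```

View pics/p5.png

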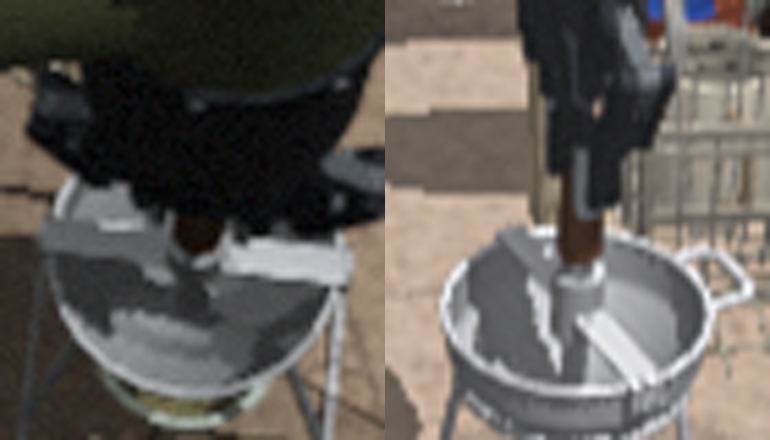

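The knob sits between the pads, with the two fingers either side of it at about (580,190), and it carries no load at a 28 mm gap. I'll close gently.

carry_out:
  angular:
    - [0,0,0]
    - [0,0,0]
    - [0,0,0]
    - [0,0,0]
    - [0,0,0]
  xyz:
    - [0,0,-0.003]
    - [0,0,-0.003]
    - [0,0,-0.003]
    - [0,0,-0.003]
    - [0,0,-0.003]
  grip: [0.69,0.7,0.71,0.72,0.73]

```text
t: 11.97
ee_pos: [0.6694, -0.108, 0.2438]
tcp_rot: [0.992, -0.123, 0.005, -0.0]
contact_force: [0.3, -0.6, -0.9]
gripper_width: 0.023
grasp_force: 0.0
```

carry_out:
  angular:
    - [0,0,0]
    - [0,0,0]
    - [0,0,0]
  xyz:
    - [0,0,0]
    - [0,0,0]
    - [0,0,0]
  grip: [0.75,0.78,0.85]

```text
t: 12.22
ee_pos: [0.6694, -0.108, 0.2439]
tcp_rot: [0.992, -0.123, 0.005, -0.0]
contact_force: [-0.5, 0.4, 0.2]
gripper_width: 0.0206
grasp_force: 19.6
```

carry_out:
  angular:
    - [0,0,0]
    - [0,0,0]
    - [0,0,0]
    - [0,0,0]
    - [0,0,0]
  xyz:
    - [0,0,0]
    - [0,0,0.003]
    - [0,0,0.006]
    - [0,0,0.01]
    - [0,0,0.01]
  grip: [1,1,1,1,1]
  newtons: 35

```text
t: 12.63
ee_pos: [0.6696, -0.1081, 0.2548]
tcp_rot: [0.992, -0.123, 0.006, -0.0]
contact_force: [-0.6, 0.8, -1.0]
gripper_width: 0.02
grasp_force: 34.2
```

Only about 1 N downward, the rod's own weight, and no side force. I'll continue the lift.

carry_out:
  angular:
    - [0,0,0]
    - [0,0,0]
    - [0,0,0]
    - [0,0,0]
    - [0,0,0]
  xyz:
    - [0,0,0.003]
    - [0,0,0.007]
    - [0,0,0.011]
    - [0,0,0.015]
    - [0,0,0.015]
  grip: [1,1,1,1,1]

```text
t: 13.05
ee_pos: [0.6697, -0.1081, 0.2702]
tcp_rot: [0.992, -0.123, 0.006, -0.0]
contact_force: [-0.3, 0.1, -0.7]
gripper_width: 0.0198
grasp_force: 34.3
```

carry_out:
  angular:
    - [0,0,0]
    - [0,0,0]
    - [0,0,0]
    - [0,0,0]
    - [0,0,0]
  xyz:
    - [0,0,0.003]
    - [0,0,0.007]
    - [0,0,0.011]
    - [0,0,0.015]
    - [0,0,0.015]
  grip: [1,1,1,1,1]

```text
t: 13.47
ee_pos: [0.6697, -0.1081, 0.2852]
tcp_rot: [0.992, -0.123, 0.006, -0.0]
contact_force: [-0.3, 0.6, -1.3]
gripper_width: 0.0201
grasp_force: 34.3
```

```bash
python3 st.py; python3 tub.py; python3 - <<'E'
from h import *
o=[]
for c in("top","scene"):
    im=cams.camera(c);print([(np.round(d["at"],3).tolist(),round(d["conf"],2)) for d in cams.landmark_of(c,"grip")])
    u,v=proj(c,np.array([[.67,-.108,.15]]))[0].astype(int)
    o.append(cv2.resize(im[max(v-65,0):v+65,u-45:u+45,::-1],(405,585),interpolation=cv2.INTER_CUBIC)[:,:400])
cv2.imwrite("pics/p6.png",np.hstack(o))
E
```

```text
13.4667 [ 0.6697 -0.1081  0.2852] [ 0.135  0.267  0.478  0.003 -1.77   1.189] tilt 0.7 head -3.9 y [-0.245 -0.97  -0.002] [-0.3  0.6 -1.3]
stand frame -0.0013 -0.0003
top [([0.402, -0.177, 0.002], 0.82), ([0.667, -0.104, -0.0], 0.59)] [[0.669, -0.105, 0.226]] [[0.673, -0.107, 0.001]]
scene [([0.666, -0.106, -0.002], 0.72), ([0.4, -0.174, -0.001], 0.64)] [[0.669, -0.109, 0.229]] [[0.672, -0.108, -0.005]]
[([0.673, -0.105, 0.298], 0.43), ([0.61, -0.239, 0.124], 0.4)]
[([0.67, -0.111, 0.301], 0.63), ([0.609, -0.239, 0.123], 0.55)]
```

View pics/p6.png

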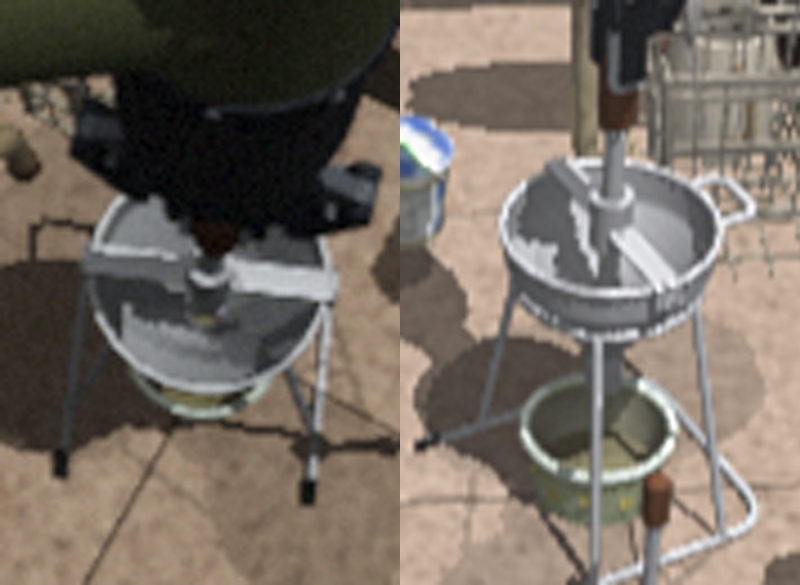

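The rod is drawn up about 41 mm, with bare steel showing between knob and sleeve at (613,165). The stand is unmoved and the tub is under the spout. Handing in.

```bash
python3 -c "
from cell import job
print(job.job_done())"
```

```text
the job is handed in; nothing more can be done
None
```

The job is handed in: the tub stands under the spout within about 5 mm of centre, and the arm is holding the stopper rod about 41 mm up with the stand unmoved; the hand-in gave no verdict.

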